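# Centre the reference plate in the floating nest and start the read

## Task

Slide the aluminium reference plate along its spring-floating nest with gentle taps of the closed fingers (never more than 10 N): first tap its blue end until, left alone, its black line stands about 5 mm past the red mark, then tap the white end to trim it back until the black line sits on the red mark. Then press the green start button and let it go. Never grip or lift the plate, never push so hard that the floating platen runs towards its end stops, and leave the other things where they are.

Things in the scene. Friction and masses are not known exactly. Their poses are not given: they have to be found in the camera images.
- nest: fixed grey housing on the table, 150 (x) x 280 (y) x 22 mm high; origin at the centre of its underside; its y is the direction in which platen and plate slide. It may be turned by up to 0.4 rad
- platen (a joint): displacement (m) of the floating platen along the nest's y, 0 at rest; end stops at +-0.020. A spring of 350 N/m (damping 10 N s/m) centres it. Friction under the plate, when the plate is pushed, drags the platen along some 5 to 14 mm (mass and friction are unknown) before the plate slips on it; it springs back as the fingers leave
- mark (a point): on the floating platen and moving with it: centre of its top face, 36 mm above the table, in the red line that crosses platen and rails; axes as the nest's. The platen is 97 x 210 mm, open at both ends, with two black rails along y, 73 mm apart and 14 mm high above that face
- plate: loose aluminium reference plate, 70 (x) x 100 (y) x 20 mm high, about 0.5 kg, lying between the rails with 1.5 mm play each side; origin at the centre of its underside, right below the black line across its top; blue stripe at its +y end, white stripe at its -y end. Starts 18 to 40 mm off the mark towards +y. Met faster than about 30 mm/s it takes too hard a knock
- start_box: fixed white box 80 x 100 x 30 mm with the green start button on top, upright; origin at the centre of its underside
- start_top (a point): centre of the top of the green button (32 mm across), about 52 mm above the table when up
- start (a joint): travel of the green button (m): 0 up, 0.006 fully down; a spring, about 5 N fully down, returns it
- tube_rack: loose white rack of blue-capped tubes, 82 x 106 x 90 mm, origin under its centre; leave alone
- spare_plate: another aluminium plate, with orange ends, 70 x 100 x 20 mm, lying on the table; leave alone
- reagent_a: white bottle with yellow cap, 44 mm across, 85 mm high; leave alone
- reagent_b: amber bottle with red cap, 44 mm across, 85 mm high; leave alone
- tip_box: blue and white pipette tip box 80 x 115 x 54 mm; leave alone
- vial: small amber vial, 24 mm across, 42 mm high; leave alone
Things that resemble listed ones, but are neither listed nor needed, are in the scene too. What is shaped like the plate but purple or yellow is not meant.

How it is judged:
By the outcome, as a careful person would: the job done as asked, in the order asked, and still so for the second after the job is handed in, with the robot touching nothing.
It also fails if it takes over 72 s, if anything falls off the work surface, if the arm or the gripper's body presses on something with over 40 N, if the wrist force passes 120 N, or if a joint passes its speed limit or range.

## Robot

A 6-joint arm with a two-finger parallel gripper is mounted at the origin on the work surface. World frame = base frame: x ahead of the robot, y to its left, z up, the work surface at z = 0. Lengths are in m, angles in rad, forces in N, time in s.
With the tool pointing down it reaches from about 0.35 to 0.725 m from the base axis. Payload 6 kg.
Tool frame: the origin (TCP) lies midway between the tips of the shut fingers; the grasp point (between the pads) lies 19 mm behind it (grip_point_offset is the distance from the TCP to the grasp point, in m); z points along the fingers, y is the line along which they close (so a half turn about z gives the same grasp; the last joint's range is limited). The gripper opens to 85 mm and grips with 20 to 120 N. Pads are 22 mm wide; open, the fingers measure 114 mm over their backs; the gripper's body (76 mm by 85 mm) begins 54 mm behind the grasp point. The pads swing forward as they close: fully open they stand 13 mm farther back than shut.
Start: joints at [1.48, 0.04, 0.085, 0, -1.615, -0.334], TCP at [0.247, 0.547, 0.231] pointing down, gripper open.
Joint ranges: [-2.56, 2.56], [-1.29, 2.01], [-1.08, 1.49], [-3.29, 1.98], [-2.81, -0.18], [-2.99, 2.99]. Speed limits (rad/s): [2.57, 2.57, 3.01, 3.14, 3.14, 3.14].

## Interface

Orientations are given as a 3x3 rotation matrix whose columns are the frame's x, y, z axes.
In Python, from station import * gives the robot as it stands.
- The arm moves only by the tool servo_tool, never from a script. Its argument "steps" is a list of rows, each an object of numbers: "x", "y", "z": the shift along the tool's x, y, z in mm; "ax", "ay", "az": the turn, a rotation vector about the tool's x, y, z in degrees. In form: [{"x": .., "y": .., "z": .., "ax": .., "ay": .., "az": ..}, ...]. A call has 1 to 12 rows; each row shifts and turns the commanded pose from where the row before left it, along the tool's axes as they then stand; what a row does not reach is not made up. A row lasts 1/8 s, in which the tool goes at most 62.5 mm and 10.7 degrees, less where a joint would pass 70% of its speed; a pose out of reach is approached as far as the arm can. A call with a gripper value outside its range is refused whole. "jaw" is the finger opening in mm, from 0 to 85.4, set as the call begins (left out, the last holds). The fingers move at their own pace and stop on an object; "grip_force" is the grip in N (left out, the last holds). Time passes only in rows, so rows that do not move let the fingers close. It gives the time, the measured TCP pose, the force, the opening and the grip force at its end, in the units of the state.
- observe(): the state, without advancing time (a new reading comes with each control period).
- capture(name): name is "side" or "top"; returns (picture, depth): 400x640x3 uint8, red, green, blue; 400x640 float32, m along the optical axis (not along the pixel's ray), 0 where there is no reading.
- camera_params(name): a dict with "fx", "fy", "cx", "cy" (pixels), "world_to_cam" (4x4, takes a point from world to camera coordinates). Camera axes: x right, y down, z forward; pixel columns grow to the right and rows downward; lengths in m; the calibration is good to about 2 mm. A picture is of the moment at which its call begins. camera_params takes no time and is no camera call.
- finish_job(): hands the job in; it is judged then, once.
The state is a dict: "time_s": time; "joint_positions": joint angles; "joint_vel": joint speeds; "joint_efforts": joint torques, N m; "ee_pos": TCP position; "orientation": TCP orientation; "wrist_force": force on the tool from outside, world axes, zero at the start; "moment": the same for the moment, N m; "gripper_width": finger opening in m; "grip_force": force on a finger pad.
Only numpy, scipy, OpenCV 4.12 (cv2) and the standard library are available. Lean on these libraries where they do the work, as an engineer would, in place of code of your own. Each camera call takes 0.05 s, during which the arm holds its last target. There are 200 camera calls.

## Working session

There is one attempt and no reset: what is moved stays moved. The work goes in short steps, Python scripts to look and compute and a tool call to move; the robot and the scene stay as the last step left them, time stands still between calls to the robot, and variables do not carry over. Pictures are saved under pics/ and viewed, at most 10 in all, crops included, and the job is handed in when it is done.

Besides the shell and the picture viewer there is one more tool, called after "Emit:" as name(argument=value, ...) on one line, values as JSON. servo_tool: Moves the arm, as the interface text tells. Its arguments: {"type":"object","properties":{"steps":{"type":"array","items":{"type":"object","properties":{"x":{"type":"number"},"y":{"type":"number"},"z":{"type":"number"},"ax":{"type":"number"},"ay":{"type":"number"},"az":{"type":"number"}}}},"jaw":{"type":"number"},"grip_force":{"type":"number"}},"required":["steps"]}

```bash
mkdir -p pics
cat > h.py <<'E'
from station import *
import numpy as np, cv2
def snap(n,name,crop=None,s=1):
    im,d=capture(n); np.savez('pics/'+name+'.npz',im=im,d=d)
    save(im,name,crop,s); return im,d
def save(im,name,crop=None,s=1):
    if crop: u0,v0,u1,v1=crop; im=im[v0:v1,u0:u1]
    im=cv2.resize(im,None,fx=s,fy=s,interpolation=cv2.INTER_CUBIC)
    cv2.imwrite('pics/'+name+'.png',im[:,:,::-1])
def ray(n,u,v,z):  # intersect pixel ray with plane z
    c=camera_params(n); T=np.linalg.inv(np.array(c['world_to_cam']))
    r=T[:3,:3]@np.array([(u-c['cx'])/c['fx'],(v-c['cy'])/c['fy'],1]); o=T[:3,3]
    return o+r*(z-o[2])/r[2]
def proj(n,p):
    c=camera_params(n); q=(np.array(c['world_to_cam'])@np.append(p,1))[:3]
    return c['fx']*q[0]/q[2]+c['cx'],c['fy']*q[1]/q[2]+c['cy']
E
python3 - <<'E'
from h import *
a,_=snap('top','t0'); b,_=snap('side','s0')
for n in('top','side'):
    c=camera_params(n);T=np.linalg.inv(np.array(c['world_to_cam']));print(n,c['fx'],T.round(3).tolist())
s=observe();print(s['time_s'],s['ee_pos'],s['orientation'],s['wrist_force'])
E
```

```text
top 414.3643221455761 [[-0.104, -0.966, 0.237, 0.313], [-0.995, 0.101, -0.025, 0.016], [-0.0, -0.238, -0.971, 1.137], [0.0, 0.0, 0.0, 1.0]]
side 376.3285746711084 [[0.849, -0.323, 0.417, 0.161], [-0.528, -0.498, 0.688, -0.64], [-0.015, -0.805, -0.594, 0.639], [0.0, 0.0, 0.0, 1.0]]
0.1 [0.24710524 0.5464147  0.23039551] [[ 9.11130554e-01 -4.12117520e-01 -5.12344712e-04]
 [-4.12117809e-01 -9.11129313e-01 -1.51205763e-03]
 [ 1.56333156e-04  1.58882829e-03 -9.99998726e-01]] [-0.23487979  0.3816488  -0.42943829]
```

View pics/t0.png

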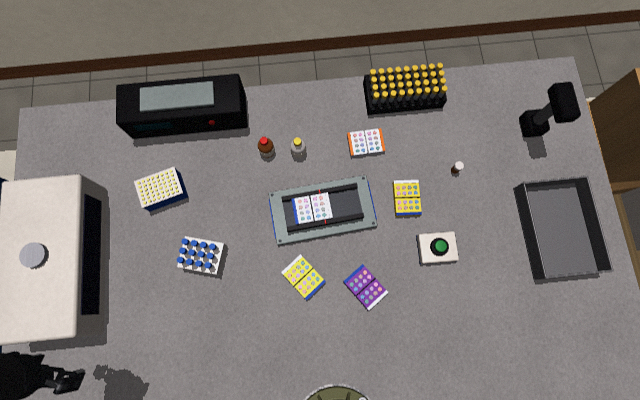

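View pics/s0.png

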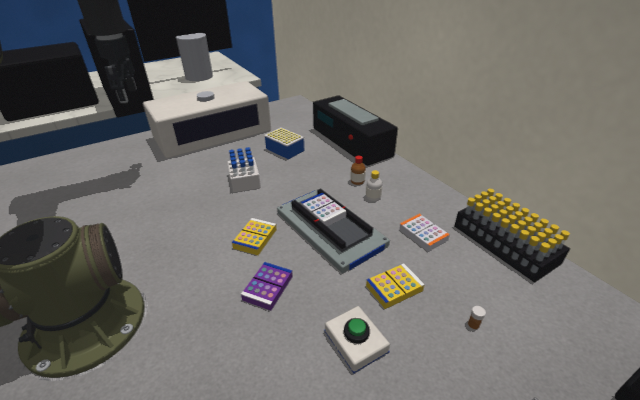

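Top view: the nest is at (323,210). The plate in it, at about (311,207), has its blue end to the left (+y). The red marks are near (318,191) and (325,222), and the green button is at (439,246). The plate-shaped lookalikes are yellow at (303,277) and (407,198), purple at (366,287) and orange (the spare) at (366,142). Only the one between the rails fits, so I'll check it in an enlarged crop.

Run:
```python
from h import *
im=np.load('pics/t0.npz')['im']; save(im,'c0',(262,172,386,250),6.4)
```

```text
(no output)
```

View pics/c0.png

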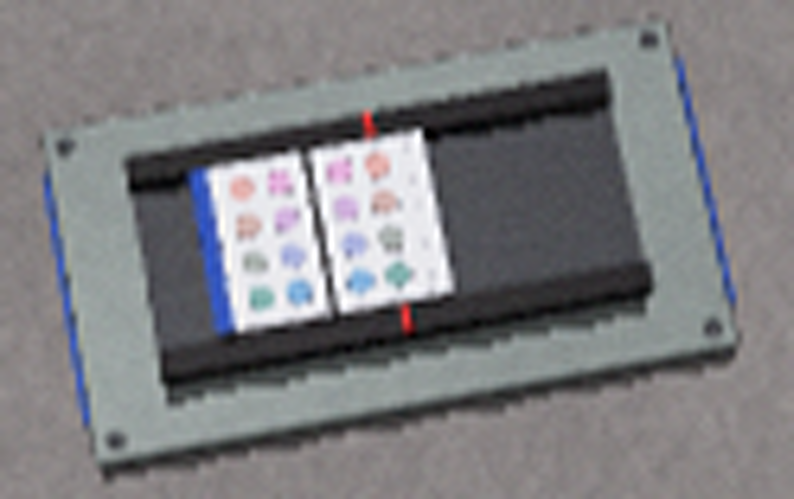

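The crop confirms it: blue end left, white end right, black line at crop (304,150)-(335,318), and red marks on the rails at (369,125) and (407,318). Next I'll measure these with sub-pixel fits.

```bash
cat >> h.py <<'E'
def rect(n,im,o,th,z,res=0.0005,hx=0.06,hy=0.16):
    """rectify plane z around o (nest axes th) -> image rows = +x..-x, cols = y ; res m/px"""
    nx,ny=int(2*hx/res),int(2*hy/res); ex=np.array([np.cos(th),np.sin(th),0]); ey=np.array([-np.sin(th),np.cos(th),0])
    c=camera_params(n); W=np.array(c['world_to_cam'])
    X=(np.arange(nx)-nx//2)*res; Y=(np.arange(ny)-ny//2)*res
    P=np.array([o[0],o[1],z])+X[:,None,None]*ex+Y[None,:,None]*ey
    q=P@W[:3,:3].T+W[:3,3]
    u=c['fx']*q[...,0]/q[...,2]+c['cx'];v=c['fy']*q[...,1]/q[...,2]+c['cy']
    return cv2.remap(im,u.astype(np.float32),v.astype(np.float32),cv2.INTER_CUBIC),X,Y
E
python3 - <<'E'
from h import *
f=lambda U,V,z:ray('top',(U+.5)/6.4-.5+262,(V+.5)/6.4-.5+172,z)
r1,r2=f(369,125,.05),f(407,318,.05); l1,l2=f(304,150,.056),f(335,318,.056)
print('red',r1,r2,(r1+r2)/2,'line',l1,l2,(l1+l2)/2)
for a,b,z in(((45,130),(665,22),.022),((100,462),(735,345),.022),((45,130),(100,462),.022),((665,22),(735,345),.022)):
    p,q=f(*a,z),f(*b,z);d=p-q;print(p,q,np.hypot(*d[:2]),np.arctan2(-d[0],d[1]))
print('btn',ray('top',439,245,.052))
im=np.load('pics/s0.npz')['im'];print('btn side',ray('side',357,327,.052))
E
```

```text
red [ 0.61351751 -0.02025785  0.05      ] [ 0.5286428  -0.02728179  0.05      ] [ 0.57108016 -0.02376982  0.05      ] line [0.60381693 0.00837834 0.056     ] [0.53055715 0.0027194  0.056     ] [0.56718704 0.00554887 0.056     ]
[0.63367876 0.11960691 0.022     ] [ 0.6545543  -0.15584412  0.022     ] 0.27624094933730603 0.07564216190286628
[0.48594698 0.10751287 0.022     ] [ 0.50794697 -0.16662332  0.022     ] 0.27501754196668915 0.08008041408459868
[0.63367876 0.11960691 0.022     ] [0.48594698 0.10751287 0.022     ] 0.14822599073925607 -1.4891135930965738
[ 0.6545543  -0.15584412  0.022     ] [ 0.50794697 -0.16662332  0.022     ] 0.14700306536682545 -1.497404131650267
btn [ 0.4338195  -0.31840583  0.052     ]
btn side [ 0.43157037 -0.32444415  0.052     ]
```

```bash
cat >> h.py <<'E'
TH=0.079; O=np.array([0.5705,-0.024])
EX=np.array([np.cos(TH),np.sin(TH)]);EY=np.array([-np.sin(TH),np.cos(TH)])
def meas(n,im,lo=-25,hi=50,name=None):
    """(red y, line y) in mm along nest y from O, per half"""
    im=im.astype(np.float32); R,X,Y=rect(n,im,O,TH,.05); ym=Y*1000; xm=X*1000
    red=np.clip(R[...,0]-np.maximum(R[...,1],R[...,2])-25,0,None)
    out=[]
    for a,b in((-44,-36),(36,44)):
        w=red[(xm>a)&(xm<b)][:,abs(ym)<25].sum(0); out.append((w*ym[abs(ym)<25]).sum()/w.sum())
    L,_,_=rect(n,im,O,TH,.056); g=L.max(-1); s=(ym>lo)&(ym<hi); ln=[]
    for a,b in((-28,-10),(-10,10),(10,28)):
        p=np.median(g[(xm>a)&(xm<b)],0); k=np.where(s,p,999).argmin()
        q=slice(k-14,k+15); w=np.clip(np.percentile(p[q],85)-p[q],0,None); ln.append((w*ym[q]).sum()/w.sum())
    if name: cv2.imwrite('pics/'+name+'.png',np.vstack([R,L])[:,:,::-1])
    r,l=np.mean(out),np.mean(ln)
    print(n,'red',np.round(out,2),'line',np.round(ln,2),'OFFSET',round(l-r,2)); return r,l
def nestpos():
    s=observe(); d=np.array(s['ee_pos'][:2])-O; f=np.array(s['wrist_force'])
    print('t',round(s['time_s'],2),'nest x,y mm',np.round([d@EX*1000,d@EY*1000],1),'z',round(s['ee_pos'][2]*1000,1),'F nest',np.round([f[:2]@EX,f[:2]@EY,f[2]],2),'yaw',round(float(np.degrees(np.arctan2(s['orientation'][1][0],s['orientation'][0][0]))),2))
E
python3 - <<'E'
from h import *
for n,k,nm in(('top','t0','rt'),('side','s0','rs')): meas(n,np.load(f'pics/{k}.npz')['im'],name=nm)
a=cv2.imread('pics/rt.png');b=cv2.imread('pics/rs.png');cv2.imwrite('pics/r0.png',np.vstack([a,b])[:, 120:520])
nestpos()
# tall things
c=camera_params('top');d=np.load('pics/t0.npz')['d'];v,u=np.mgrid[0:400,0:640]
T=np.linalg.inv(np.array(c['world_to_cam']));P=np.stack([(u-c['cx'])/c['fx']*d,(v-c['cy'])/c['fy']*d,d],-1)@T[:3,:3].T+T[:3,3]
m=(d>0)&(P[...,2]>.12)&(u<110)&(v<345);print('box',P[m].min(0),P[m].max(0))
t=O+.108*EY;print('target',t)
E
```

```text
top red [0.4 0.6] line [ 29.58  29.48 -26.  ] OFFSET 10.52
side red [3.47 7.22] line [-24.29  32.91 -24.26] OFFSET -10.56
t 0.1 nest x,y mm [-277.4  594.2] z 230.4 F nest [-0.2   0.4  -0.43] yaw -24.34
box [0.29972823 0.57376645 0.12000004] [0.70064892 0.77747029 0.15978943]
target [0.56197687 0.08366316][ WARN:0@0.043] global loadsave.cpp:1063 imwrite_ Unsupported depth image for selected encoder is fallbacked to CV_8U.
```

View pics/r0.png

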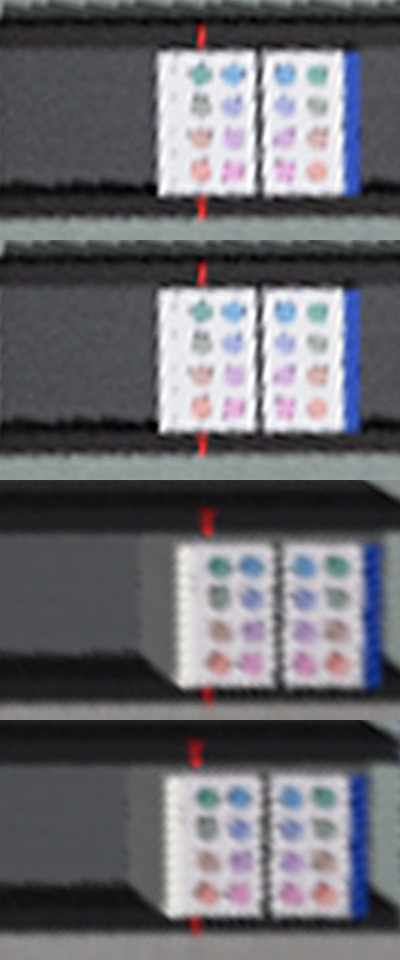

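The rectified views show the red line at y≈0 and the black line at about +29 mm, with the yaw matching. I'll make the line detector more robust and start moving.

Run:
```python
s=open('h.py').read()
s=s.replace("k=np.where(s,p,999).argmin()","bh=cv2.morphologyEx(p[None].astype(np.float32),cv2.MORPH_BLACKHAT,np.ones((1,15)))[0]; k=np.where(s,bh,0).argmax()")
s=s.replace("q=slice(k-14,k+15); w=np.clip(np.percentile(p[q],85)-p[q],0,None)","q=slice(k-8,k+9); w=bh[q]")
open('h.py','w').write(s)
from h import *
for n,k in(('top','t0'),('side','s0')): meas(n,np.load(f'pics/{k}.npz')['im'])
# shifts in target tool frame (x=EX, y=-EY)
print('x',277.4,'y',594.2-108)
```

```text
top red [0.4 0.6] line [29.59 29.51 29.6 ] OFFSET 29.07
side red [3.47 7.22] line [32.91 32.82 32.82] OFFSET 27.5
x 277.4 y 486.20000000000005
```

Emit:
servo_tool(steps=[{"az": -9.6}, {"az": -9.6}, {"az": -9.65}, {"x": 20, "y": 50}, {"x": 30, "y": 50}, {"x": 30, "y": 50}, {"x": 30, "y": 50}, {"x": 30, "y": 50}, {"x": 30, "y": 50}, {"x": 30, "y": 50}, {"x": 30, "y": 50}, {"x": 30, "y": 50}], jaw=0, grip_force=40)

```text
invalid input at $.steps[0]: expected keys x, y, z, ax, ay, az
```

```bash
python3 -c "
from h import *
nestpos()"
```

```text
t 0.1 nest x,y mm [-277.4  594.2] z 230.4 F nest [-0.2   0.4  -0.43] yaw -24.34
```

Emit:
servo_tool(steps=[{"x": 0, "y": 0, "z": 0, "ax": 0, "ay": 0, "az": -9.6}, {"x": 0, "y": 0, "z": 0, "ax": 0, "ay": 0, "az": -9.6}, {"x": 0, "y": 0, "z": 0, "ax": 0, "ay": 0, "az": -9.65}, {"x": 20, "y": 50, "z": 0, "ax": 0, "ay": 0, "az": 0}, {"x": 30, "y": 50, "z": 0, "ax": 0, "ay": 0, "az": 0}, {"x": 30, "y": 50, "z": 0, "ax": 0, "ay": 0, "az": 0}, {"x": 30, "y": 50, "z": 0, "ax": 0, "ay": 0, "az": 0}, {"x": 30, "y": 50, "z": 0, "ax": 0, "ay": 0, "az": 0}, {"x": 30, "y": 50, "z": 0, "ax": 0, "ay": 0, "az": 0}, {"x": 30, "y": 50, "z": 0, "ax": 0, "ay": 0, "az": 0}, {"x": 30, "y": 50, "z": 0, "ax": 0, "ay": 0, "az": 0}, {"x": 30, "y": 50, "z": 0, "ax": 0, "ay": 0, "az": 0}], jaw=0, grip_force=40)

```text
time_s: 1.6
ee_pos: [0.5425, 0.1168, 0.231]
orientation: [[0.997, 0.079, -0.0], [0.079, -0.997, 0.0], [-0.0, -0.0, -1.0]]
wrist_force: [0.1, 1.0, -0.1]
gripper_width: -0.0001
grip_force: 0.0
```

```bash
python3 -c "
from h import *
nestpos()"
```

```text
t 1.6 nest x,y mm [-16.8 142.6] z 231.0 F nest [ 0.19  1.01 -0.14] yaw 4.52
```

Emit:
servo_tool(steps=[{"x": 10, "y": 16, "z": 50, "ax": 0, "ay": 0, "az": 0}, {"x": 7, "y": 16, "z": 50, "ax": 0, "ay": 0, "az": 0}, {"x": 0, "y": 0, "z": 50, "ax": 0, "ay": 0, "az": 0}, {"x": 0, "y": 0, "z": 25, "ax": 0, "ay": 0, "az": 0}, {"x": 0, "y": 0, "z": 12, "ax": 0, "ay": 0, "az": 0}, {"x": 0, "y": 0, "z": 0, "ax": 0, "ay": 0, "az": 0}])

```text
time_s: 2.35
ee_pos: [0.5611, 0.0879, 0.0441]
orientation: [[0.997, 0.079, -0.001], [0.079, -0.997, -0.001], [-0.001, 0.001, -1.0]]
wrist_force: [1.1, 0.3, -0.1]
gripper_width: -0.0
grip_force: 0.0
```

```bash
python3 -c "
from h import *
nestpos()
snap('side','s1',(240,150,420,285),4.4)
"
```

```text
t 2.35 nest x,y mm [ -0.5 112.3] z 44.1 F nest [ 1.1   0.18 -0.11] yaw 4.52
```

View pics/s1.png

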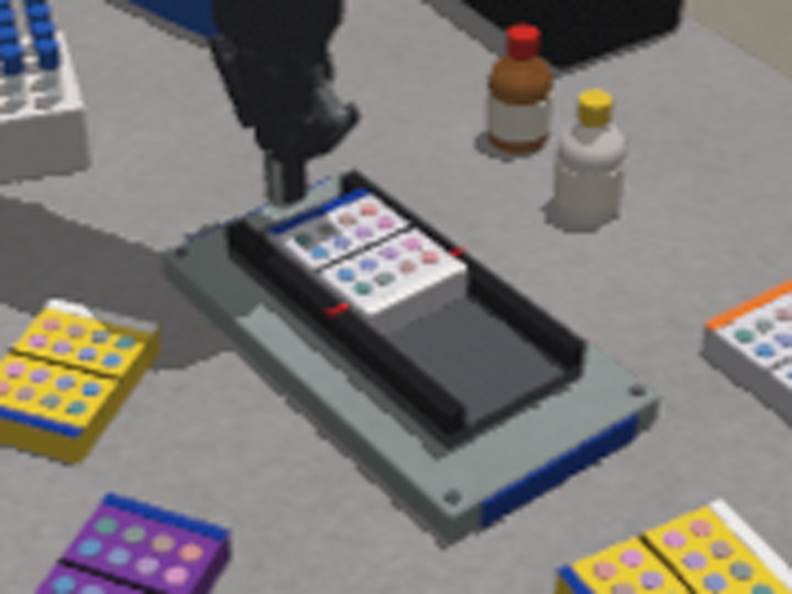

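The closed fingers stand at crop (287,190), between the rails behind the blue end, with the plate undisturbed. Now I'll approach slowly.

Emit:
servo_tool(steps=[{"x": 0.5, "y": 2.5, "z": 0, "ax": 0, "ay": 0, "az": 0}, {"x": 0, "y": 2.5, "z": 0, "ax": 0, "ay": 0, "az": 0}, {"x": 0, "y": 2.5, "z": 0, "ax": 0, "ay": 0, "az": 0}, {"x": 0, "y": 2.5, "z": 0, "ax": 0, "ay": 0, "az": 0}, {"x": 0, "y": 2.5, "z": 0, "ax": 0, "ay": 0, "az": 0}, {"x": 0, "y": 2.5, "z": 0, "ax": 0, "ay": 0, "az": 0}, {"x": 0, "y": 2.5, "z": 0, "ax": 0, "ay": 0, "az": 0}, {"x": 0, "y": 2.5, "z": 0, "ax": 0, "ay": 0, "az": 0}])

```text
time_s: 3.4
ee_pos: [0.5634, 0.068, 0.0443]
orientation: [[0.997, 0.079, -0.0], [0.079, -0.997, 0.0], [0.0, -0.0, -1.0]]
wrist_force: [0.9, 1.1, 0.2]
gripper_width: -0.0
grip_force: 0.5
```

```bash
python3 -c "
from h import *
nestpos()"
```

```text
t 3.4 nest x,y mm [ 0.2 92.2] z 44.3 F nest [0.98 0.98 0.16] yaw 4.51
```

Emit:
servo_tool(steps=[{"x": 0, "y": 2.2, "z": 0, "ax": 0, "ay": 0, "az": 0}, {"x": 0, "y": 2.2, "z": 0, "ax": 0, "ay": 0, "az": 0}, {"x": 0, "y": 2.2, "z": 0, "ax": 0, "ay": 0, "az": 0}, {"x": 0, "y": 2.2, "z": 0, "ax": 0, "ay": 0, "az": 0}, {"x": 0, "y": 2.2, "z": 0, "ax": 0, "ay": 0, "az": 0}, {"x": 0, "y": 2.2, "z": 0, "ax": 0, "ay": 0, "az": 0}, {"x": 0, "y": 2.2, "z": 0, "ax": 0, "ay": 0, "az": 0}, {"x": 0, "y": 2.2, "z": 0, "ax": 0, "ay": 0, "az": 0}, {"x": 0, "y": 2.2, "z": 0, "ax": 0, "ay": 0, "az": 0}, {"x": 0, "y": 2.2, "z": 0, "ax": 0, "ay": 0, "az": 0}])

```text
time_s: 4.65
ee_pos: [0.5651, 0.0459, 0.0443]
orientation: [[0.997, 0.079, -0.0], [0.079, -0.997, -0.0], [-0.0, 0.0, -1.0]]
wrist_force: [-0.4, 3.3, -0.5]
gripper_width: 0.0003
grip_force: 1.4
```

```bash
python3 -c "
from h import *
nestpos()
for n in('top','side'): meas(n,snap(n,n+'2')[0])
"
```

```text
t 4.65 nest x,y mm [ 0.1 70.1] z 44.3 F nest [-0.13  3.35 -0.52] yaw 4.51
top red [-7.74 -7.43] line [6.32 6.   6.37] OFFSET 13.82
side red [-4.45 -7.45] line [9.28 8.26 8.47] OFFSET 14.62
```

Emit:
servo_tool(steps=[{"x": 0, "y": 2, "z": 0, "ax": 0, "ay": 0, "az": 0}, {"x": 0, "y": 2, "z": 0, "ax": 0, "ay": 0, "az": 0}, {"x": 0, "y": 2, "z": 0, "ax": 0, "ay": 0, "az": 0}, {"x": 0, "y": 2, "z": 0, "ax": 0, "ay": 0, "az": 0}, {"x": 0, "y": 2, "z": 0, "ax": 0, "ay": 0, "az": 0}, {"x": 0, "y": 2, "z": 0, "ax": 0, "ay": 0, "az": 0}, {"x": 0, "y": 2, "z": 0, "ax": 0, "ay": 0, "az": 0}, {"x": 0, "y": 2, "z": 0, "ax": 0, "ay": 0, "az": 0}])

```text
time_s: 5.75
ee_pos: [0.5664, 0.03, 0.0443]
orientation: [[0.997, 0.079, -0.0], [0.079, -0.997, -0.0], [-0.0, 0.0, -1.0]]
wrist_force: [-1.0, 3.2, -0.0]
gripper_width: 0.0001
grip_force: 1.4
```

```bash
python3 -c "
from h import *
nestpos()
for n in('top','side'): meas(n,snap(n,n+'3')[0])
"
```

```text
t 5.75 nest x,y mm [ 0.1 54.2] z 44.3 F nest [-0.72  3.25 -0.03] yaw 4.51
top red [-7.75 -7.32] line [ -9.48 -10.22 -10.72] OFFSET -2.6
side red [-4.35 -4.7 ] line [-6.47 -7.14 -7.95] OFFSET -2.66
```

Emit:
servo_tool(steps=[{"x": 0, "y": 1.5, "z": 0, "ax": 0, "ay": 0, "az": 0}, {"x": 0, "y": 1.2, "z": 0, "ax": 0, "ay": 0, "az": 0}, {"x": 0, "y": 0, "z": 0, "ax": 0, "ay": 0, "az": 0}, {"x": 0, "y": -2.5, "z": 0, "ax": 0, "ay": 0, "az": 0}, {"x": 0, "y": -2.5, "z": 0, "ax": 0, "ay": 0, "az": 0}, {"x": 0, "y": -2.5, "z": 0, "ax": 0, "ay": 0, "az": 0}, {"x": 0, "y": -2.5, "z": 0, "ax": 0, "ay": 0, "az": 0}, {"x": 0, "y": -5, "z": 0, "ax": 0, "ay": 0, "az": 0}, {"x": 0, "y": -10, "z": 0, "ax": 0, "ay": 0, "az": 0}, {"x": 0, "y": 0, "z": -25, "ax": 0, "ay": 0, "az": 0}, {"x": 0, "y": 0, "z": -25, "ax": 0, "ay": 0, "az": 0}, {"x": 0, "y": 0, "z": 0, "ax": 0, "ay": 0, "az": 0}])

```text
time_s: 7.35
ee_pos: [0.5659, 0.0532, 0.0969]
orientation: [[0.997, 0.079, 0.004], [0.079, -0.997, 0.001], [0.004, -0.001, -1.0]]
wrist_force: [0.3, 0.4, -1.0]
gripper_width: 0.0003
grip_force: 0.0
```

```bash
python3 -c "
from h import *
nestpos()
for n in('top','side'): meas(n,snap(n,n+'4')[0])
"
```

```text
t 7.35 nest x,y mm [ 1.5 77.3] z 96.9 F nest [ 0.37  0.35 -0.97] yaw 4.54
top red [0.37 0.6 ] line [-5.33 -5.55 -5.37] OFFSET -5.91
side red [ 3.45 -1.8 ] line [-2.2  -2.34 -2.15] OFFSET -3.05
```

Emit:
servo_tool(steps=[{"x": 0, "y": 40, "z": 0, "ax": 0, "ay": 0, "az": 0}, {"x": 0, "y": 40, "z": 0, "ax": 0, "ay": 0, "az": 0}, {"x": 0, "y": 40, "z": 0, "ax": 0, "ay": 0, "az": 0}, {"x": 0, "y": 42, "z": 0, "ax": 0, "ay": 0, "az": 0}, {"x": 0, "y": 0, "z": 20, "ax": 0, "ay": 0, "az": 0}, {"x": 0, "y": 0, "z": 20, "ax": 0, "ay": 0, "az": 0}, {"x": 0, "y": 0, "z": 10, "ax": 0, "ay": 0, "az": 0}, {"x": 0, "y": 0, "z": 0, "ax": 0, "ay": 0, "az": 0}, {"x": 0, "y": 0, "z": 0, "ax": 0, "ay": 0, "az": 0}])

```text
time_s: 8.57
ee_pos: [0.5779, -0.1086, 0.0451]
orientation: [[0.997, 0.08, 0.001], [0.08, -0.997, -0.0], [0.001, 0.0, -1.0]]
wrist_force: [0.5, 0.3, -0.2]
gripper_width: 0.0002
grip_force: 0.0
```

Run:
```python
from h import *
nestpos()
for n in('top','side'):
    im=np.load(f'pics/{n}4.npz')['im']; R,X,Y=rect(n,im.astype(np.float32),O,TH,.05)
    r=np.clip(R[...,0]-np.maximum(R[...,1],R[...,2])-20,0,None); s=abs(Y)<.02
    for x in list(range(-48,-31,2))+list(range(32,49,2)):
        w=r[abs(X*1000-x)<.9][:,s].sum(0)
        if w.sum()>300: print(n,x,round((w*Y[s]).sum()/w.sum()*1000,2),int(w.sum()))
snap('top','t5'); im=np.load('pics/top4.npz')['im']; save(im,'c4',(285,180,365,235),10)
```

```text
t 8.57 nest x,y mm [  0.7 -85. ] z 45.1 F nest [ 0.55  0.23 -0.15] yaw 4.57
top -48 0.45 1345
top -46 0.49 2926
top -44 0.57 3524
top -42 0.61 3247
top -40 0.37 3347
top -38 0.14 2747
top -36 -0.2 723
top 38 0.94 1098
top 40 0.44 2895
top 42 0.55 3581
top 44 0.79 3491
top 46 0.85 3593
top 48 0.64 2416
side -46 3.13 1037
side -44 3.81 2475
side -42 3.71 3198
side -40 3.21 3284
side -38 3.21 3042
side -36 3.53 3828
side -34 3.74 3463
side -32 4.04 858
side 44 3.88 1666
side 46 3.52 3225
side 48 3.51 2808
```

View pics/c4.png

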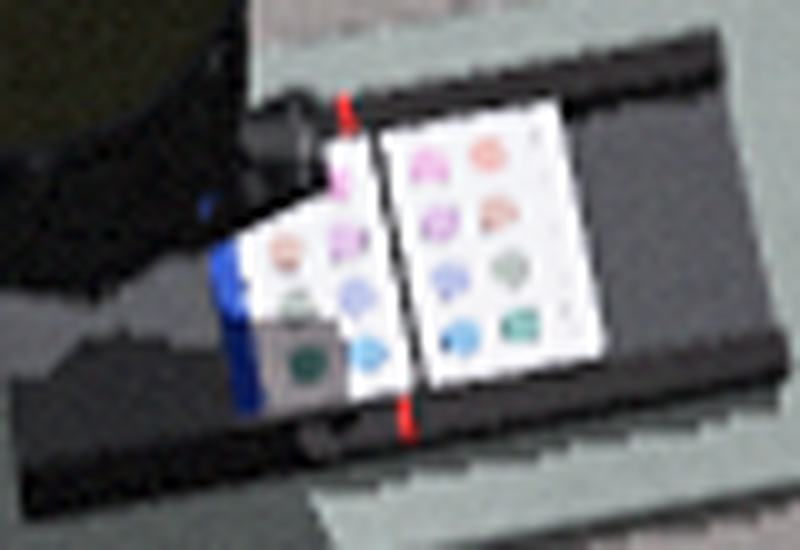

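The crop shows the line past the mark (about -5.9 mm by both cameras), at rest and with nothing touching it. Now I'll trim from the white end.

Emit:
servo_tool(steps=[{"x": -0.5, "y": -2.2, "z": 0, "ax": 0, "ay": 0, "az": 0}, {"x": 0, "y": -2.2, "z": 0, "ax": 0, "ay": 0, "az": 0}, {"x": 0, "y": -2.2, "z": 0, "ax": 0, "ay": 0, "az": 0}, {"x": 0, "y": -2.2, "z": 0, "ax": 0, "ay": 0, "az": 0}, {"x": 0, "y": -2.2, "z": 0, "ax": 0, "ay": 0, "az": 0}, {"x": 0, "y": -2.2, "z": 0, "ax": 0, "ay": 0, "az": 0}, {"x": 0, "y": -2.2, "z": 0, "ax": 0, "ay": 0, "az": 0}, {"x": 0, "y": -2.2, "z": 0, "ax": 0, "ay": 0, "az": 0}, {"x": 0, "y": -2.2, "z": 0, "ax": 0, "ay": 0, "az": 0}, {"x": 0, "y": -2.2, "z": 0, "ax": 0, "ay": 0, "az": 0}, {"x": 0, "y": -2.2, "z": 0, "ax": 0, "ay": 0, "az": 0}, {"x": 0, "y": -2.2, "z": 0, "ax": 0, "ay": 0, "az": 0}])

```text
time_s: 10.12
ee_pos: [0.5748, -0.0831, 0.0444]
orientation: [[0.997, 0.079, 0.0], [0.079, -0.997, -0.001], [-0.0, 0.001, -1.0]]
wrist_force: [-0.4, -3.6, -0.2]
gripper_width: -0.0002
grip_force: 1.5
```

```bash
sed -i 's/((-44,-36),(36,44))/((-47,-39),(40,48))/; s/abs(ym)<25/abs(ym)<14/g' h.py; python3 -c "
from h import *
for k in('top','side'): meas(k,np.load(f'pics/{k}4.npz')['im'])
nestpos()
for n in('top','side'): meas(n,snap(n,n+'6')[0])
"
```

```text
top red [0.52 0.7 ] line [-5.33 -5.55 -5.37] OFFSET -6.03
side red [3.54 3.63] line [-2.2  -2.34 -2.15] OFFSET -5.81
t 10.12 nest x,y mm [ -0.4 -59.2] z 44.4 F nest [-0.64 -3.52 -0.16] yaw 4.5
top red [8.46  nan] line [1.93 2.59 2.73] OFFSET nan
side red [11.32   nan] line [5.67 6.11 4.58] OFFSET nanh.py:34: RuntimeWarning: invalid value encountered in scalar divide
  w=red[(xm>a)&(xm<b)][:,abs(ym)<14].sum(0); out.append((w*ym[abs(ym)<14]).sum()/w.sum())
```

Emit:
servo_tool(steps=[{"x": 0, "y": -1.5, "z": 0, "ax": 0, "ay": 0, "az": 0}, {"x": 0, "y": -1.5, "z": 0, "ax": 0, "ay": 0, "az": 0}, {"x": 0, "y": -1.2, "z": 0, "ax": 0, "ay": 0, "az": 0}, {"x": 0, "y": -0.8, "z": 0, "ax": 0, "ay": 0, "az": 0}, {"x": 0, "y": 0, "z": 0, "ax": 0, "ay": 0, "az": 0}])

```text
time_s: 10.85
ee_pos: [0.5744, -0.0778, 0.0444]
orientation: [[0.997, 0.079, 0.0], [0.079, -0.997, -0.0], [0.0, 0.0, -1.0]]
wrist_force: [0.4, -2.1, 0.3]
gripper_width: 0.0003
grip_force: 1.4
```

```bash
python3 -W ignore -c "
from h import *
nestpos()
for n in('top','side'): meas(n,snap(n,n+'7')[0])
"
```

```text
t 10.85 nest x,y mm [ -0.4 -53.9] z 44.4 F nest [ 0.28 -2.1   0.3 ] yaw 4.52
top red [8.53  nan] line [7.85 7.88 8.07] OFFSET nan
side red [11.22   nan] line [10.37 11.    9.86] OFFSET nan
```

Emit:
servo_tool(steps=[{"x": 0, "y": -0.6, "z": 0, "ax": 0, "ay": 0, "az": 0}, {"x": 0, "y": 0, "z": 0, "ax": 0, "ay": 0, "az": 0}, {"x": 0, "y": 2.5, "z": 0, "ax": 0, "ay": 0, "az": 0}, {"x": 0, "y": 2.5, "z": 0, "ax": 0, "ay": 0, "az": 0}, {"x": 0, "y": 2.5, "z": 0, "ax": 0, "ay": 0, "az": 0}, {"x": 0, "y": 2.5, "z": 0, "ax": 0, "ay": 0, "az": 0}, {"x": 0, "y": 5, "z": 0, "ax": 0, "ay": 0, "az": 0}, {"x": 0, "y": 12, "z": 0, "ax": 0, "ay": 0, "az": 0}, {"x": 0, "y": 12, "z": 0, "ax": 0, "ay": 0, "az": 0}, {"x": 0, "y": 12, "z": 0, "ax": 0, "ay": 0, "az": 0}, {"x": 0, "y": 0, "z": 0, "ax": 0, "ay": 0, "az": 0}])

```text
time_s: 12.32
ee_pos: [0.5783, -0.1292, 0.0442]
orientation: [[0.997, 0.077, -0.0], [0.077, -0.997, -0.0], [-0.0, 0.0, -1.0]]
wrist_force: [0.5, -0.1, -1.3]
gripper_width: -0.0
grip_force: 0.0
```

```bash
python3 -W ignore -c "
from h import *
nestpos()
for n in('top','side'): meas(n,snap(n,n+'8')[0])
im=np.load('pics/top8.npz')['im']; save(im,'c8',(285,180,365,235),10)
"
```

```text
t 12.32 nest x,y mm [  -0.5 -105.5] z 44.2 F nest [ 0.49 -0.14 -1.27] yaw 4.42
top red [0.55 0.08] line [-0.13 -0.32 -0.38] OFFSET -0.59
side red [3.44  nan] line [3.   3.18 2.83] OFFSET nan
```

View pics/c8.png

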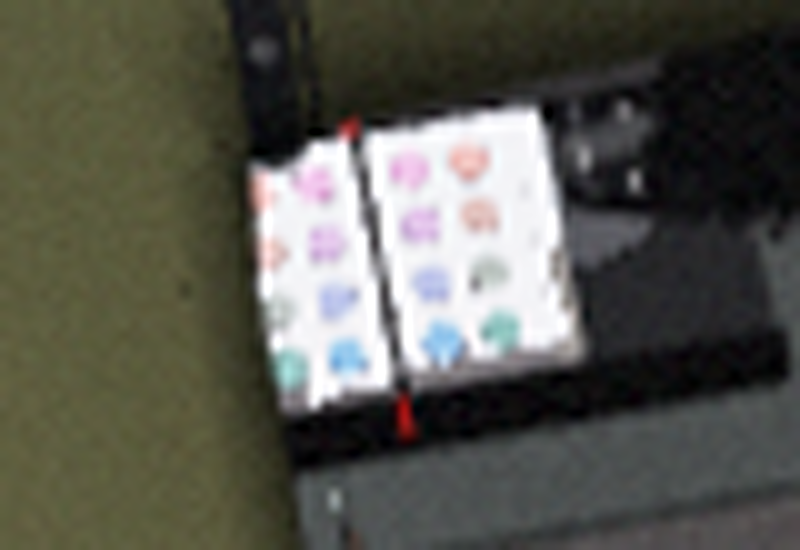

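Line and red mark are almost coincident at crop (400,385)/(405,410), but the arm partly hides the plate. I'll clear the view to measure.

Emit:
servo_tool(steps=[{"x": 0, "y": 0, "z": -30, "ax": 0, "ay": 0, "az": 0}, {"x": 0, "y": 0, "z": -40, "ax": 0, "ay": 0, "az": 0}, {"x": -30, "y": 50, "z": -10, "ax": 0, "ay": 0, "az": 0}, {"x": -40, "y": 50, "z": 0, "ax": 0, "ay": 0, "az": 0}, {"x": -40, "y": 50, "z": 0, "ax": 0, "ay": 0, "az": 0}, {"x": -30, "y": 30, "z": 0, "ax": 0, "ay": 0, "az": 0}, {"x": 0, "y": 0, "z": 0, "ax": 0, "ay": 0, "az": 0}])

```text
time_s: 13.3
ee_pos: [0.4532, -0.3176, 0.1247]
orientation: [[0.997, 0.076, 0.0], [0.076, -0.997, -0.0], [0.0, 0.0, -1.0]]
wrist_force: [0.1, 0.6, 1.0]
gripper_width: 0.0001
grip_force: 0.0
```

```bash
python3 -W ignore -c "
from h import *
nestpos()
for n in('top','side'): meas(n,snap(n,n+'9')[0])
im=np.load('pics/top9.npz')['im']; save(im,'c9',(285,180,365,235),10)
"
```

```text
t 13.3 nest x,y mm [-140.1 -283.4] z 124.7 F nest [0.1  0.62 0.96] yaw 4.33
top red [0.53 0.69] line [-0.12 -0.32 -0.38] OFFSET -0.89
side red [3.55 3.5 ] line [3.02 3.16 2.81] OFFSET -0.52
```

View pics/c9.png

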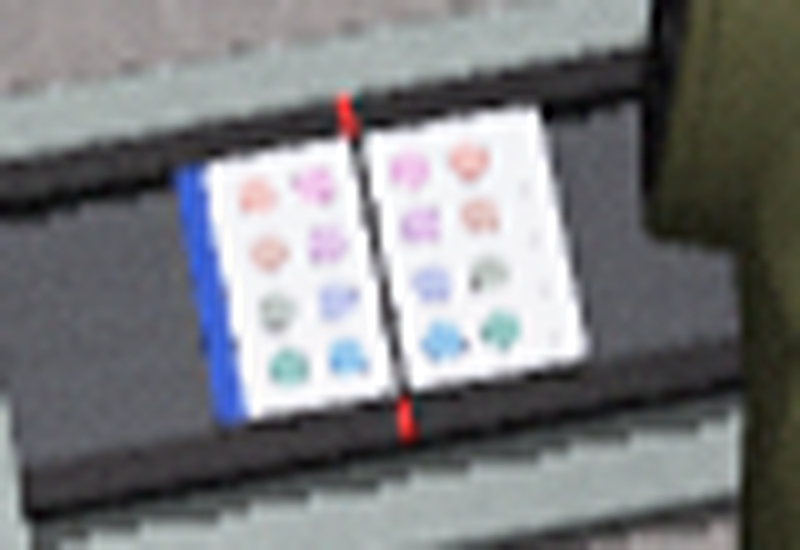

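Clear view: the line lies about 0.7 mm short of the mark (top -0.9, side -0.5). One more small tap on the white end will close that.

Emit:
servo_tool(steps=[{"x": 0, "y": 0, "z": 0, "ax": 0, "ay": 0, "az": -0.2}, {"x": 35, "y": -48, "z": 0, "ax": 0, "ay": 0, "az": 0}, {"x": 35, "y": -48, "z": 0, "ax": 0, "ay": 0, "az": 0}, {"x": 35, "y": -48, "z": 0, "ax": 0, "ay": 0, "az": 0}, {"x": 35, "y": -46, "z": 0, "ax": 0, "ay": 0, "az": 0}, {"x": 0, "y": 0, "z": 30, "ax": 0, "ay": 0, "az": 0}, {"x": 0, "y": 0, "z": 30, "ax": 0, "ay": 0, "az": 0}, {"x": 0, "y": 0, "z": 20, "ax": 0, "ay": 0, "az": 0}, {"x": 0, "y": 0, "z": 0, "ax": 0, "ay": 0, "az": 0}, {"x": 0, "y": 0, "z": 0, "ax": 0, "ay": 0, "az": 0}])

```text
time_s: 14.65
ee_pos: [0.5794, -0.1152, 0.0458]
orientation: [[0.997, 0.082, 0.002], [0.082, -0.997, -0.001], [0.002, 0.001, -1.0]]
wrist_force: [0.8, 0.3, 0.8]
gripper_width: -0.0
grip_force: 0.0
```

```bash
python3 -W ignore -c "
from h import *
nestpos()"
```

```text
t 14.65 nest x,y mm [  1.7 -91.7] z 45.8 F nest [0.79 0.2  0.78] yaw 4.73
```

Emit:
servo_tool(steps=[{"x": -0.7, "y": -2.4, "z": 0, "ax": 0, "ay": 0, "az": 0}, {"x": -0.7, "y": -2.4, "z": 0, "ax": 0, "ay": 0, "az": 0}, {"x": 0, "y": -2.4, "z": 0, "ax": 0, "ay": 0, "az": 0}, {"x": 0, "y": -2.4, "z": 0, "ax": 0, "ay": 0, "az": 0}, {"x": 0, "y": -2.4, "z": 0, "ax": 0, "ay": 0, "az": 0}, {"x": 0, "y": -2.4, "z": 0, "ax": 0, "ay": 0, "az": 0}, {"x": 0, "y": -2.4, "z": 0, "ax": 0, "ay": 0, "az": 0}, {"x": 0, "y": -2.4, "z": 0, "ax": 0, "ay": 0, "az": 0}, {"x": 0, "y": -2.4, "z": 0, "ax": 0, "ay": 0, "az": 0}, {"x": 0, "y": -2.4, "z": 0, "ax": 0, "ay": 0, "az": 0}, {"x": 0, "y": -2.4, "z": 0, "ax": 0, "ay": 0, "az": 0}, {"x": 0, "y": -2.4, "z": 0, "ax": 0, "ay": 0, "az": 0}])

```text
time_s: 16.15
ee_pos: [0.5748, -0.0864, 0.0443]
orientation: [[0.997, 0.082, 0.0], [0.082, -0.997, -0.0], [0.0, 0.0, -1.0]]
wrist_force: [0.4, -1.1, 0.5]
gripper_width: -0.0002
grip_force: 0.0
```

Emit:
servo_tool(steps=[{"x": 0, "y": -2, "z": 0, "ax": 0, "ay": 0, "az": 0}, {"x": 0, "y": -2, "z": 0, "ax": 0, "ay": 0, "az": 0}, {"x": 0, "y": -2, "z": 0, "ax": 0, "ay": 0, "az": 0}, {"x": 0, "y": -1.5, "z": 0, "ax": 0, "ay": 0, "az": 0}, {"x": 0, "y": 0, "z": 0, "ax": 0, "ay": 0, "az": 0}, {"x": 0, "y": 0, "z": 0, "ax": 0, "ay": 0, "az": 0}])

```text
time_s: 16.9
ee_pos: [0.5742, -0.0792, 0.0443]
orientation: [[0.997, 0.082, -0.0], [0.082, -0.997, -0.0], [-0.0, 0.0, -1.0]]
wrist_force: [1.1, -2.4, 0.5]
gripper_width: -0.0001
grip_force: 1.2
```

```bash
python3 -W ignore -c "
from h import *
nestpos()
for n in('top','side'): meas(n,snap(n,n+'10')[0])
"
```

```text
t 16.9 nest x,y mm [ -0.7 -55.4] z 44.3 F nest [ 0.86 -2.46  0.55] yaw 4.71
top red [7.12  nan] line [6.4  6.47 6.71] OFFSET nan
side red [10.34   nan] line [8.85 9.72 9.75] OFFSET nan
```

Emit:
servo_tool(steps=[{"x": 0, "y": -1.2, "z": 0, "ax": 0, "ay": 0, "az": 0}, {"x": 0, "y": -0.9, "z": 0, "ax": 0, "ay": 0, "az": 0}, {"x": 0, "y": -0.6, "z": 0, "ax": 0, "ay": 0, "az": 0}, {"x": 0, "y": 0, "z": 0, "ax": 0, "ay": 0, "az": 0}, {"x": 0, "y": 0, "z": 0, "ax": 0, "ay": 0, "az": 0}])

```text
time_s: 17.62
ee_pos: [0.574, -0.0764, 0.0443]
orientation: [[0.997, 0.082, -0.0], [0.082, -0.997, -0.0], [-0.0, 0.0, -1.0]]
wrist_force: [0.2, -3.2, -0.3]
gripper_width: 0.0003
grip_force: 1.5
```

```bash
python3 -W ignore -c "
from h import *
nestpos()
for n in('top','side'): meas(n,snap(n,n+'11')[0])
"
```

```text
t 17.62 nest x,y mm [ -0.7 -52.5] z 44.3 F nest [-0.1  -3.21 -0.26] yaw 4.71
top red [8.77  nan] line [9.32 9.35 9.37] OFFSET nan
side red [11.34   nan] line [12.13 12.02 11.76] OFFSET nan
```

Emit:
servo_tool(steps=[{"x": 0, "y": 2.5, "z": 0, "ax": 0, "ay": 0, "az": 0}, {"x": 0, "y": 2.5, "z": 0, "ax": 0, "ay": 0, "az": 0}, {"x": 0, "y": 2.5, "z": 0, "ax": 0, "ay": 0, "az": 0}, {"x": 0, "y": 2.5, "z": 0, "ax": 0, "ay": 0, "az": 0}, {"x": 0, "y": 5, "z": 0, "ax": 0, "ay": 0, "az": 0}, {"x": 0, "y": 12, "z": 0, "ax": 0, "ay": 0, "az": 0}, {"x": 0, "y": 10, "z": 0, "ax": 0, "ay": 0, "az": 0}, {"x": 0, "y": 0, "z": -30, "ax": 0, "ay": 0, "az": 0}, {"x": 0, "y": 0, "z": -40, "ax": 0, "ay": 0, "az": 0}, {"x": 0, "y": 0, "z": -10, "ax": 0, "ay": 0, "az": 0}])

```text
time_s: 18.98
ee_pos: [0.5785, -0.1142, 0.1279]
orientation: [[0.997, 0.082, 0.005], [0.082, -0.997, -0.0], [0.005, 0.001, -1.0]]
wrist_force: [0.5, 0.2, -0.3]
gripper_width: 0.0001
grip_force: 0.0
```

Emit:
servo_tool(steps=[{"x": -38, "y": 50, "z": 0, "ax": 0, "ay": 0, "az": 0}, {"x": -40, "y": 50, "z": 0, "ax": 0, "ay": 0, "az": 0}, {"x": -40, "y": 50, "z": 0, "ax": 0, "ay": 0, "az": 0}, {"x": -36, "y": 46, "z": 0, "ax": 0, "ay": 0, "az": 0}, {"x": 0, "y": 0, "z": 0, "ax": 0, "ay": 0, "az": 0}, {"x": 0, "y": 0, "z": 0, "ax": 0, "ay": 0, "az": 0}])

```text
time_s: 19.73
ee_pos: [0.4412, -0.3187, 0.1239]
orientation: [[0.997, 0.081, -0.0], [0.081, -0.997, 0.0], [-0.0, -0.0, -1.0]]
wrist_force: [0.7, -0.2, -0.1]
gripper_width: 0.0
grip_force: 0.0
```

```bash
python3 -W ignore - <<'E'
from h import *
nestpos()
for n in('top','side'): meas(n,snap(n,n+'12')[0])
# button: green centroid in the first pictures, at z=.052
for n,k,b in(('top','t0',(420,230,460,265)),('side','s0',(335,305,380,350))):
    im=np.load(f'pics/{k}.npz')['im'].astype(float);u0,v0,u1,v1=b;c=im[v0:v1,u0:u1]
    m=(c[...,1]>c[...,0]+25)&(c[...,1]>c[...,2]+15);v,u=np.nonzero(m);print(n,m.sum(),u.mean()+u0,v.mean()+v0,ray(n,u.mean()+u0,v.mean()+v0,.050))
a=np.load('pics/top12.npz')['im'];b=np.load('pics/s0.npz')['im']
A=cv2.resize(a[180:240,285:365],None,fx=6,fy=6,interpolation=2);B=cv2.resize(b[300:360,315:395],None,fx=6,fy=6,interpolation=2)
C=cv2.resize(np.load('pics/t0.npz')['im'][215:275,400:480],None,fx=6,fy=6,interpolation=2)[:, :]
save(np.hstack([A[:, :],B])[:, :],'c12',None,.8)
E
```

```text
t 19.73 nest x,y mm [-152.1 -283.6] z 123.9 F nest [ 0.66 -0.25 -0.12] yaw 4.64
top red [0.53 0.68] line [1.11 1.14 1.12] OFFSET 0.52
side red [3.54  nan] line [4.27 4.21 4.18] OFFSET nan
top 118 440.43220338983053 245.5677966101695 [ 0.43216451 -0.32251753  0.05      ]
side 248 356.6653225806452 326.6975806451613 [ 0.43236132 -0.322536    0.05      ]
```

View pics/c12.png

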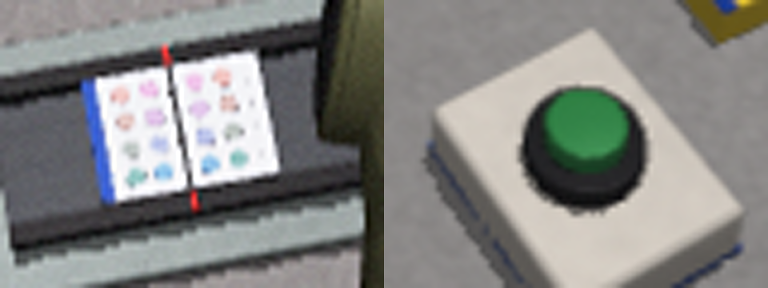

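The line sits about 0.5 mm from the mark at rest, within my measuring error, so I'll leave it. Both cameras put the green button at (0.432,-0.3225). Now I'll press it.

Emit:
servo_tool(steps=[{"x": -9.3, "y": 2.8, "z": 30, "ax": 0, "ay": 0, "az": 0}, {"x": 0, "y": 0, "z": 25, "ax": 0, "ay": 0, "az": 0}, {"x": 0, "y": 0, "z": 10, "ax": 0, "ay": 0, "az": 0}, {"x": 0, "y": 0, "z": 4, "ax": 0, "ay": 0, "az": 0}, {"x": 0, "y": 0, "z": 3, "ax": 0, "ay": 0, "az": 0}, {"x": 0, "y": 0, "z": 3, "ax": 0, "ay": 0, "az": 0}, {"x": 0, "y": 0, "z": 2, "ax": 0, "ay": 0, "az": 0}, {"x": 0, "y": 0, "z": 0, "ax": 0, "ay": 0, "az": 0}, {"x": 0, "y": 0, "z": 0, "ax": 0, "ay": 0, "az": 0}])

```text
time_s: 20.95
ee_pos: [0.4331, -0.3222, 0.0481]
orientation: [[0.997, 0.082, 0.002], [0.082, -0.997, -0.001], [0.002, 0.001, -1.0]]
wrist_force: [1.4, 2.2, 3.7]
gripper_width: -0.0001
grip_force: 1.8
```

Contact at about 4 N. I'll press on to full travel.

Emit:
servo_tool(steps=[{"x": 0, "y": 0, "z": 1, "ax": 0, "ay": 0, "az": 0}, {"x": 0, "y": 0, "z": 1, "ax": 0, "ay": 0, "az": 0}, {"x": 0, "y": 0, "z": 0, "ax": 0, "ay": 0, "az": 0}, {"x": 0, "y": 0, "z": 0, "ax": 0, "ay": 0, "az": 0}])

```text
time_s: 21.45
ee_pos: [0.4331, -0.3222, 0.0461]
orientation: [[0.997, 0.082, 0.002], [0.082, -0.997, -0.001], [0.001, 0.001, -1.0]]
wrist_force: [2.6, 2.7, 5.7]
gripper_width: 0.0
grip_force: 3.2
```

Emit:
servo_tool(steps=[{"x": 0, "y": 0, "z": 0.8, "ax": 0, "ay": 0, "az": 0}, {"x": 0, "y": 0, "z": 0, "ax": 0, "ay": 0, "az": 0}, {"x": 0, "y": 0, "z": 0, "ax": 0, "ay": 0, "az": 0}])

```text
time_s: 21.82
ee_pos: [0.4332, -0.3222, 0.0461]
orientation: [[0.997, 0.083, 0.002], [0.083, -0.997, -0.001], [0.002, 0.001, -1.0]]
wrist_force: [0.8, 4.2, 11.0]
gripper_width: -0.0001
grip_force: 5.1
```

Emit:
servo_tool(steps=[{"x": 0, "y": 0, "z": -4, "ax": 0, "ay": 0, "az": 0}, {"x": 0, "y": 0, "z": -10, "ax": 0, "ay": 0, "az": 0}, {"x": 0, "y": 0, "z": -30, "ax": 0, "ay": 0, "az": 0}, {"x": 0, "y": 0, "z": -40, "ax": 0, "ay": 0, "az": 0}, {"x": 0, "y": 0, "z": 0, "ax": 0, "ay": 0, "az": 0}, {"x": 0, "y": 0, "z": 0, "ax": 0, "ay": 0, "az": 0}])

```text
time_s: 22.58
ee_pos: [0.4317, -0.3217, 0.1275]
orientation: [[0.997, 0.082, -0.002], [0.082, -0.997, 0.001], [-0.002, -0.001, -1.0]]
wrist_force: [-0.5, 0.6, -0.2]
gripper_width: 0.0001
grip_force: 0.0
```

```bash
python3 -W ignore - <<'E'
from h import *
nestpos()
for n in('top','side'): meas(n,snap(n,n+'13')[0])
E
```

```text
t 22.57 nest x,y mm [-161.9 -285.9] z 127.5 F nest [-0.44  0.64 -0.15] yaw 4.69
top red [0.54 0.69] line [1.11 1.13 1.13] OFFSET 0.51
side red [3.53  nan] line [ 4.27  4.22 13.7 ] OFFSET nan
```

The button reached its stop (11 N, no further travel) and was released. The plate hasn't moved, so I'm handing in.

```bash
python3 -c "
from station import *
print(finish_job())"
```

```text
the job is handed in; nothing more can be done
None
```

The job is handed in at about 22.6 s of the 72 s: the plate went about 5.9 mm past the red mark, two taps on the white end brought it back to within about 0.5 mm of it, and the green button was pressed fully down and released. The highest push I read on the plate was about 3.6 N, and the platen moved about 8 mm at most.

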